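# Throw a rejected sample tube into the hatch bin

### The arm

A 6-joint arm with a two-finger parallel gripper is mounted at the origin on the work surface. World frame = base frame: x ahead of the robot, y to its left, z up, the work surface at z = 0. Lengths are in m, angles in degrees, forces in N, time in s.
With the tool pointing down it reaches from about 0.4 to 0.825 m from the base axis. Payload 7 kg.
Tool frame: the origin (TCP) lies midway between the tips of the shut fingers; the grasp point (between the pads) lies r.grip_depth behind it (r.grip_depth is the distance from the TCP to the grasp point, in m); z points along the fingers, y is the direction in which the jaws open and shut (so a half turn about z gives the same grasp; the last joint's range is limited). The gripper opens to 88 mm and grips with 3 to 60 N. Pads are 19 mm wide; open, the fingers measure 130 mm over their backs; the gripper's body (78 mm by 193 mm) begins 47 mm behind the grasp point.
Start: joints at [-49.784, 20.546, 0.682, 0, -70.136, -16.507], TCP at [0.271, -0.618, 0.187] pointing down, gripper open.
Joint ranges: [-176.03, 176.03], [-82.01, 121.73], [-58.28, 71.71], [-173.87, 95.51], [-174.79, -0.11], [-173.66, 173.66]. Speed limits (degrees/s): [136.94, 136.94, 172.46, 180, 180, 180].

### API

Orientations are given as [roll, pitch, yaw] about the fixed x, y, z axes, in that order (R = Rz(yaw) Ry(pitch) Rx(roll)).
In Python, from plant import r, imaging, close_job gives the robot as it stands.
- The arm moves only by the tool step_arm, never from a script. Its argument "commands" is a list of rows, each a list of 2 entries, a list of its own where there are three numbers: the shift along the tool's x, y, z in mm, then the turn about the tool's z in degrees. In form: [[[x, y, z], twist], ...]. A call has 1 to 20 rows; each row shifts and turns the commanded pose from where the row before left it, along the tool's axes as they then stand; what a row does not reach is not made up. A row lasts 1/8 s, in which the tool goes at most 62.5 mm and 10.7 degrees, less where a joint would pass 70% of its speed; a pose out of reach is approached as far as the arm can. A call with a gripper value outside its range is refused whole. "gripper" is the closure, from 0 (fully open) to 1 (shut), set as the call begins (left out, the last holds). The fingers move at their own pace and stop on an object; "grip_force" is the grip in N (left out, the last holds). Time passes only in rows, so rows that do not move let the fingers close. It gives the time, the measured TCP pose, the force and the opening at its end, in the units of the state.
- r.get_state(): the state, without advancing time (a new reading comes with each control period).
- imaging.capture(name): name is "scene" or "top" or "wrist"; returns a dict with "img" (400x640x3 uint8, red, green, blue), "z_map" (400x640 float32, m along the optical axis (not along the pixel's ray), 0 where there is no reading), "vfov" (degrees; the focal length in pixels is half the picture's height over the tangent of half this angle, whatever the lens; pixels are square), "cx", "cy" (the principal point, pixels), "extrinsics" (4x4, takes a point from camera to world coordinates); the wrist camera has in their place "T_tool_cam" (4x4, takes a point from camera to tool coordinates, whose origin is the TCP and whose axes are the flange's). Camera axes: x right, y down, z forward; pixel columns grow to the right and rows downward; lengths in m; the calibration is good to about 2 mm. A picture is of the moment at which its call begins: read the wrist's pose just before it.
- close_job(): hands the job in, once; it reports no verdict.
The state is a dict: "time_s": time; "joints": joint angles; "qd": joint speeds; "joint_torque": joint torques, N m; "tcp_pos": TCP position; "eef_rot": TCP orientation; "contact_force": force on the tool from outside, world axes, zero at the start; "moment": the same for the moment, N m; "gripper_width": finger opening in m.
Only numpy, scipy, OpenCV 4.12 (cv2) and the standard library are available. Lean on these libraries where they do the work, as an engineer would, in place of code of your own. Each camera call takes 0.05 s, during which the arm holds its last target.

### The job

One yellow-capped tube has strayed into the rack of purple-capped ones and has to be thrown away: slide the orange reject bin's white hatch all the way open, take the yellow-capped tube out of the rack and drop it into the bin, with its foot already lowered inside the mouth when you let go. Then slide the hatch fully shut over it. Leave the purple-capped tubes standing in the rack and everything else where it is.

Things in the scene. Friction and masses are not known exactly. Their poses are not given: they have to be found in the camera images.
- reject_tube: the rejected tube, the only yellow-capped one in the rack: clear tube 16 mm diameter with a white label, yellow cap 20 mm diameter and 28 mm tall, 113 mm tall over all; origin at the centre of its foot, z along the tube to the cap (cap from z = 85 to 113 mm). At the start it stands upright in any one of the rack's holes
- reject_mid (a point): middle of the rejected tube, 56 mm above its foot on its axis
- rack: white fixed tube rack, 70 (x) x 250 (y) x 60 mm tall, origin under its centre; five holes 18 mm wide and 45 mm deep in one row along its y axis, 48 mm apart, the third at the centre. A standing tube's foot is 15 mm above the rack's underside and its cap top 128 mm
- bin: orange fixed reject bin, 280 (x) x 160 (y) x 130 mm tall, origin under its centre, hollow, walls and floor 5 mm. The top is closed except for a mouth 120 x 120 mm in its -x half (x from -130 to -10 mm, y from -60 to 60 mm), which a flat white sliding hatch covers
- bin_mouth (a point): centre of the bin's mouth, 130 mm above the bin's underside; its x and y axes are the bin's
- hatch (a joint): how far the white sliding hatch stands open, in m: 0 closed over the mouth, 0.13 fully open; it slides towards the bin's +x and stays where it is left (friction about 1.5 N). At the start it may stand a little open
- hatch_grip (a point): centre of the black grip bar standing in the middle of the hatch: 16 mm thick along the bin's x, 80 mm long along the bin's y, 30 mm tall; its top is 15 mm above this point, the hatch plate's surface 15 mm below. The hatch plate is 130 x 130 mm, 5 mm thick, 130 mm above the table; it moves with the hatch
- purple1: purple-capped tube, same size as the rejected one, standing in another hole of the rack; it stays there; origin at the centre of its foot, z along the tube
- purple2: purple-capped tube, same size as the rejected one, standing in another hole of the rack; it stays there; origin at the centre of its foot, z along the tube
- purple3: purple-capped tube, same size as the rejected one, standing in another hole of the rack; it stays there; origin at the centre of its foot, z along the tube
- purple4: purple-capped tube, same size as the rejected one, standing in another hole of the rack; it stays there; origin at the centre of its foot, z along the tube
- jar: closed specimen jar with red lid, 58 mm diameter, 60 mm tall, between bin and rack; bystander, origin under its centre
- tape: roll of blue tape lying flat, 68 mm diameter, 24 mm tall, between bin and rack; bystander, origin under its centre
- marker: white marker with black cap, 130 mm long, 16 mm thick, lying behind the tape; bystander, origin under its centre
Not all that is in view belongs to the job. What is shaped like the purple2 but green is not meant. Leave any turquoise look-alike of the purple1 alone.

How it is judged (in metres and radians):
On the way, in this order (a step that is already met when the one before it is completed fails the run):
1. the hatch is slid open, by at least 110 of its 130 mm (value of joint hatch above 0.11 m), for 0.2 s.
2. the yellow-capped tube is held in the fingers with its foot inside the bin's mouth, below the top of the bin (x of reject_tube in the frame of bin_mouth between -0.06 and 0.06 m and y of reject_tube in the frame of bin_mouth between -0.06 and 0.06 m and z of reject_tube in the frame of bin_mouth below -0.002 m and contact force between the fingers and reject_tube above 0.5 N), for 0.05 s.
At the end, for the whole second after the job is handed in: The yellow-capped tube lies at rest inside the bin, the hatch is shut to within 8 mm, and all four purple-capped tubes stand upright (within 0.2 rad) in the rack (x of reject_mid in the frame of bin between -0.135 and 0.135 m and y of reject_mid in the frame of bin between -0.075 and 0.075 m and z of reject_mid in the frame of bin between 0 and 0.1 m and linear speed of reject_tube below 0.05 m/s and value of joint hatch below 0.008 m and z of purple1 in the frame of rack between 0.005 and 0.03 m and angle between each of purple1, purple2, purple3, purple4's own z axis and vertical below 0.2 rad and z of purple2 in the frame of rack between 0.005 and 0.03 m and z of purple3 in the frame of rack between 0.005 and 0.03 m and z of purple4 in the frame of rack between 0.005 and 0.03 m); the robot touches nothing.
It fails at once if a purple-capped tube is moved by more than 25 mm (distance of any of purple1, purple2, purple3, purple4 from where it was at the start of the episode above 0.025 m).
It fails at once if the jar, tape or marker is moved by more than 30 mm or the jar tipped over (distance of any of jar, tape, marker from where it was at the start of the episode above 0.03 m or angle between jar's own z axis and vertical above 0.5 rad).
It also fails if it takes over 67 s, if anything falls off the work surface, if the arm or the gripper's body presses on something with over 40 N, if the wrist force passes 120 N, or if a joint passes its speed limit or range.

## Working session

There is one attempt and no reset: what is moved stays moved. The work goes in short steps, Python scripts to look and compute and a tool call to move; the robot and the scene stay as the last step left them, time stands still between calls to the robot, and variables do not carry over. Pictures are saved under pics/ and viewed, and the job is handed in when it is done.

Besides the shell and the picture viewer there is one more tool, called after "Emit:" by a JSON object that holds its "method" and its "body". step_arm: Moves the arm, as the interface text tells. Its arguments: {"type":"object","properties":{"commands":{"type":"array","items":{"type":"array"}},"gripper":{"type":"number"},"grip_force":{"type":"number"}},"required":["commands"]}

```bash
ls; mkdir -p pics
python3 - <<'E'
from plant import r, imaging
import cv2,pickle
print(r.get_state(), r.grip_depth)
for n in ("scene","top","wrist"):
    c=imaging.capture(n); pickle.dump(c,open(f"{n}0.pkl","wb"))
    cv2.imwrite(f"pics/{n}0.png",c["img"][:,:,::-1])
    print(n,{k:v for k,v in c.items() if k not in("img","z_map")})
E
```

```text
pics
{'time_s': 0.0, 'joints': array([-4.97848144e+01,  2.05900557e+01,  6.33322715e-01, -1.91988503e-02,
       -7.01359886e+01, -1.65064245e+01]), 'qd': array([ 0.01502233, -0.0872993 ,  0.01689032, -0.12012897,  0.02720988,
       -0.04718501]), 'joint_torque': array([ 1.86240213e-03, -5.82711303e+01,  2.93054670e+01,  6.99728921e+00,
        6.53704628e-03, -1.62275228e-04]), 'tcp_pos': array([ 0.27114247, -0.61753766,  0.18573779]), 'eef_rot': array([ 1.79905971e+02, -9.04235531e-03, -1.56297770e+02]), 'contact_force': array([-0.05578426,  0.14735866, -0.25640511]), 'moment': array([-0.03540427, -0.05730651,  0.03024899]), 'gripper_width': 0.08773545181733931} 0.0188
scene {'vfov': 49.83886905961924, 'cx': 314.74642227553267, 'cy': 203.0505595151179, 'extrinsics': array([[-0.69825578,  0.46950758, -0.54037162,  1.08789449],
       [ 0.71580759,  0.44988757, -0.53406055,  0.51276973],
       [-0.007639  , -0.75971297, -0.65021369,  0.74212547],
       [ 0.        ,  0.        ,  0.        ,  1.        ]])}
top {'vfov': 52.500510682887025, 'cx': 319.6655275265072, 'cy': 208.53785903240583, 'extrinsics': array([[ 0.01497671, -0.98379762,  0.17865595,  0.4484693 ],
       [-0.99919439, -0.02137883, -0.03396357,  0.03541078],
       [ 0.03723274, -0.17800336, -0.98332524,  0.94643412],
       [ 0.        ,  0.        ,  0.        ,  1.        ]])}
wrist {'vfov': 60.05524118547699, 'cx': 322.5419276544113, 'cy': 199.6993690911441, 'T_tool_cam': array([[ 1.68581310e-04, -9.62280651e-01, -2.72058671e-01,
         7.22666076e-02],
       [ 9.99999061e-01, -2.07875224e-04,  1.35491163e-03,
         8.73997091e-04],
       [-1.36035950e-03, -2.72058643e-01,  9.62279712e-01,
        -1.98225432e-01],
       [ 0.00000000e+00,  0.00000000e+00,  0.00000000e+00,
         1.00000000e+00]])}
```

View pics/scene0.png

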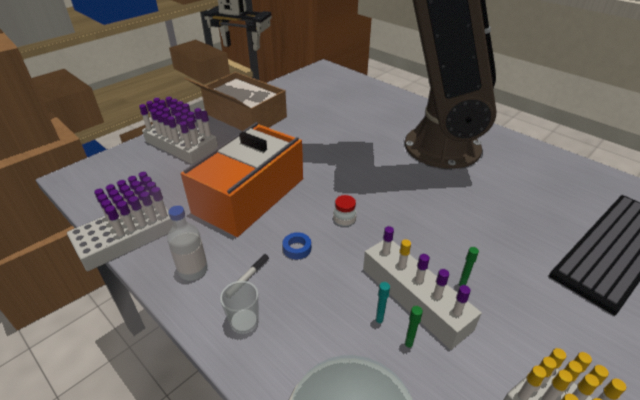

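View pics/top0.png

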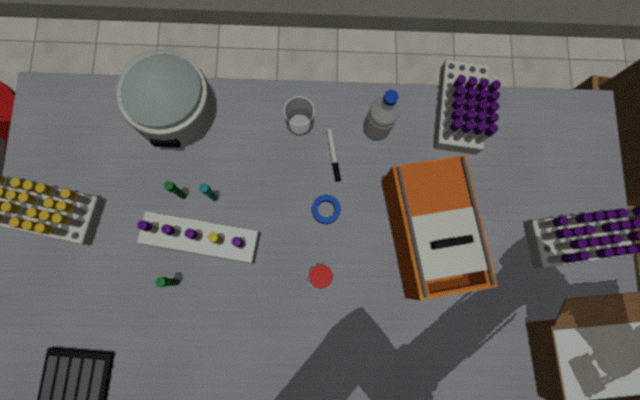

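View pics/wrist0.png

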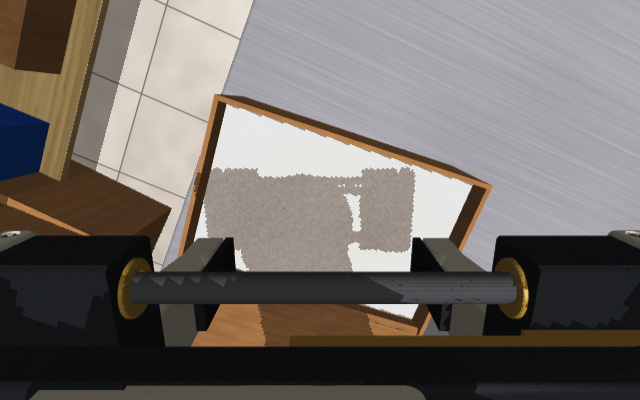

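```bash
cat > h.py <<'E'
import numpy as np,cv2,pickle
def K(c):
    f=c["img"].shape[0]/2/np.tan(np.radians(c["vfov"])/2); return f,c["cx"],c["cy"]
def onplane(c,uv,z,T=None):
    T=c["extrinsics"] if T is None else T
    f,cx,cy=K(c); d=T[:3,:3]@np.array([(uv[0]-cx)/f,(uv[1]-cy)/f,1]); o=T[:3,3]
    return o+d*(z-o[2])/d[2]
def depthpts(c,mask,T=None):
    T=c["extrinsics"] if T is None else T
    f,cx,cy=K(c); v,u=np.nonzero(mask&(c["z_map"]>0)); Z=c["z_map"][v,u]
    return (T[:3,:3]@np.array([(u-cx)/f*Z,(v-cy)/f*Z,Z])).T+T[:3,3],u,v
def hsv(c): return cv2.cvtColor(c["img"],cv2.COLOR_RGB2HSV)
E
python3 - <<'E'
from h import *
np.set_printoptions(precision=4,suppress=True)
H={n:pickle.load(open(n+"0.pkl","rb")) for n in("scene","top")}
ranges={"purple":((125,80,40),(155,255,255)),"yellow":((18,130,100),(32,255,255)),"red":((0,150,80),(4,255,255)),"orange":((5,150,80),(15,255,255))}
for n,c in H.items():
    h=hsv(c)
    for k,(lo,hi) in ranges.items():
        m=cv2.inRange(h,lo,hi)
        N,l,s,ce=cv2.connectedComponentsWithStats(m)
        for i in range(1,N):
            if s[i,4]<40: continue
            p,u,v=depthpts(c,l==i)
            top=p[p[:,2]>np.percentile(p[:,2],90)-0.004]
            print(n,k,s[i],"med",np.median(p,0),"toppts",top.mean(0), "zmax",p[:,2].max(),"onplane.128",onplane(c,ce[i],.118)[:2])
    p,u,v=depthpts(c,np.ones(c["z_map"].shape,bool))
    hv=h[v,u,2]
    s=(p[:,2]>.15)&(p[:,2]<.175)&(hv<60)&(p[:,1]<-.05)&(p[:,0]>.2)&(p[:,0]<.8)
    q=p[s]; print(n,"bar",len(q),q.mean(0),cv2.minAreaRect((q[:,:2]*1000).astype(np.float32)))
    s=(p[:,2]>.12)&(p[:,2]<.145)&(p[:,1]<-.1)&(p[:,1]>-.5)&(p[:,0]>.2)&(p[:,0]<.8)&(h[v,u,1]>150)
    q=p[s]; print(n,"bin",cv2.minAreaRect((q[:,:2]*1000).astype(np.float32)))
    s=(p[:,2]>.125)&(p[:,2]<.15)&(p[:,1]<-.1)&(p[:,1]>-.5)&(p[:,0]>.2)&(p[:,0]<.8)&(h[v,u,1]<50)&(hv>120)
    q=p[s]; print(n,"hatch",np.median(q[:,2]),cv2.minAreaRect((q[:,:2]*1000).astype(np.float32)))
    s=(p[:,2]>.054)&(p[:,2]<.066)&(p[:,1]<.5)&(p[:,1]>.1)&(p[:,0]>.2)&(p[:,0]<.8)&(h[v,u,1]<50)&(hv>120)
    q=p[s]; print(n,"rack",np.median(q[:,2]),cv2.minAreaRect((q[:,:2]*1000).astype(np.float32)))
E
python3 - <<'E'
import cv2
a=cv2.imread('pics/top0.png')[140:310,370:520]
cv2.imwrite('pics/topbin.png',cv2.resize(a,None,fx=3.5,fy=3.5,interpolation=cv2.INTER_CUBIC)[:595])
a=cv2.imread('pics/top0.png')[160:300,120:280]
cv2.imwrite('pics/toprack.png',cv2.resize(a,None,fx=4,fy=4,interpolation=cv2.INTER_CUBIC)[:595])
E
```

```text
scene purple [ 139   97   69   36 1269] med [ 0.5669 -0.5904  0.1214] toppts [ 0.5642 -0.5964  0.1262] zmax 0.1305414612686021 onplane.128 [ 0.5648 -0.5908]
scene purple [ 106  172   54   43 1210] med [ 0.8337 -0.3211  0.1249] toppts [ 0.8322 -0.3305  0.1267] zmax 0.13076158800481863 onplane.128 [ 0.8323 -0.3293]
scene purple [ 95 189  23  31 317] med [ 0.896  -0.3247  0.1253] toppts [ 0.8945 -0.3372  0.1266] zmax 0.1294612243768648 onplane.128 [ 0.8945 -0.3346]
scene purple [384 226  10  16 127] med [0.535  0.1773 0.1203] toppts [0.5315 0.1754 0.1262] zmax 0.12921346125941768 onplane.128 [0.5333 0.1765]
scene purple [418 254  12  16 146] med [0.5511 0.2713 0.1211] toppts [0.547  0.2697 0.1263] zmax 0.1292384666867531 onplane.128 [0.5486 0.2708]
scene purple [437 269  12  17 160] med [0.559  0.3185 0.1215] toppts [0.5542 0.317  0.1262] zmax 0.12903490763330416 onplane.128 [0.5562 0.318 ]
scene purple [457 285  14  18 181] med [0.5663 0.3647 0.1212] toppts [0.5616 0.3638 0.1266] zmax 0.12884981941663076 onplane.128 [0.5636 0.3645]
scene yellow [400 240  11  16 128] med [0.5429 0.2251 
[... 7145 characters left out ...]
.1363240440382536 onplane.128 [ 0.5631 -0.1742]
top orange [425 271  72  26 793] med [ 0.448  -0.2948  0.0079] toppts [ 0.4438 -0.2857  0.1309] zmax 0.1372181806353533 onplane.128 [ 0.4479 -0.2703]
top bar 320 [ 0.5209 -0.2744  0.1652] ((473.2115783691406, -393.9580078125), (376.7236022949219, 56.7379264831543), 69.70848846435547)
top bin ((590.3485107421875, -329.83502197265625), (425.11053466796875, 332.24249267578125), 10.789022445678711)
top hatch 0.13664744711150711 ((638.4923095703125, -233.451171875), (349.15216064453125, 131.4668426513672), 11.06813907623291)
top rack 0.06006484504719156 ((542.5293579101562, 269.8583984375), (250.65391540527344, 70.31820678710938), 81.01280212402344)
```

View pics/topbin.png

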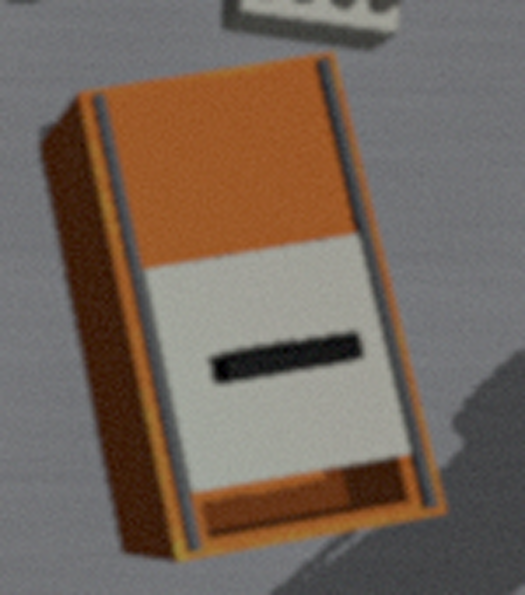

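View pics/toprack.png

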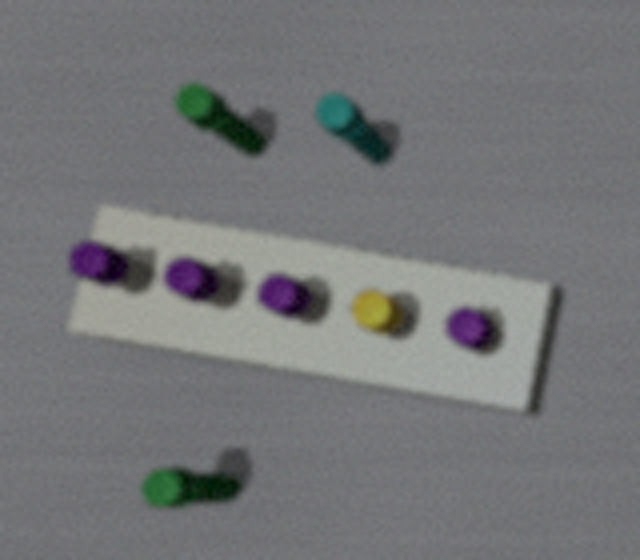

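Run:
```python
from h import *
np.set_printoptions(precision=4,suppress=True)
c=pickle.load(open("top0.pkl","rb"))
P=[onplane(c,(370+u/3.5,140+v/3.5),.13)[:2] for u,v in((82,95),(335,55),(445,513),(180,560))]
P=np.array(P);print(P,P.mean(0))
for i in range(4): d=P[i]-P[(i+1)%4];print(np.linalg.norm(d),np.degrees(np.arctan2(d[1],d[0])))
B=np.array([onplane(c,(370+u/3.5,140+v/3.5),.165)[:2] for u,v in((210,356),(358,332),(363,356),(215,382))]);print("bar",B,B.mean(0))
for n in("scene","top"):
    c=pickle.load(open(n+"0.pkl","rb"));h=hsv(c)
    for lo,hi in(((75,100,40),(100,255,255)),((45,100,30),(72,255,255))):
        N,l,s,ce=cv2.connectedComponentsWithStats(cv2.inRange(h,lo,hi))
        for i in range(1,N):
            if s[i,4]>40:
                p,_,_=depthpts(c,l==i);t=p[p[:,2]>np.percentile(p[:,2],95)-.006];print(n,lo,t.mean(0),p[:,2].max())
```

```text
[[ 0.6885 -0.1465]
 [ 0.7177 -0.3018]
 [ 0.4451 -0.3522]
 [ 0.4167 -0.1977]] [ 0.567  -0.2495]
0.15801806226565018 100.6357747283992
0.2771721959910012 10.475101451186427
0.15711182257245734 -79.57328364325036
0.2765978751360076 -169.33729257793016
bar [[ 0.5294 -0.2079]
 [ 0.5444 -0.2923]
 [ 0.531  -0.2944]
 [ 0.5149 -0.2102]] [ 0.5299 -0.2512]
scene (75, 100, 40) [0.6446 0.2514 0.1112] 0.11485502259797042
scene (45, 100, 30) [0.45   0.3238 0.1104] 0.11354250184354442
scene (45, 100, 30) [0.6482 0.3236 0.1111] 0.11396094985505845
top (75, 100, 40) [0.6391 0.2499 0.1125] 0.1164028067844749
top (45, 100, 30) [0.6427 0.3223 0.1127] 0.11607436992203735
top (45, 100, 30) [0.4452 0.3221 0.1127] 0.11522184606813324
```

Emit:
{"method": "step_arm", "body": {"commands": [[[0,0,-10],-9],[[0,0,-10],-9.7],[[0,0,-10],-9.7],[[0,0,-10],-9.7],[[0,0,-10],-9.7],[[0,0,-5],-9.7],[[0,0,-5],-9.7],[[0,0,0],-9.7],[[0,0,0],0],[[0,0,0],0]]}}

```text
time_s: 1.4
tcp_pos: [0.2713, -0.6179, 0.2463]
eef_rot: [180.0, 0.0, -79.6]
contact_force: [-0.1, 0.8, -0.4]
gripper_width: 0.0875
```

Emit:
{"method": "step_arm", "body": {"commands": [[[-15,-15,0],0],[[-30,-31,0],0],[[-40,-41,0],0],[[-40,-41,0],0],[[-40,-41,0],0],[[-40,-41,0],0],[[-40,-41,0],0],[[-35,-35,0],0],[[-22,-24,0],0],[[-11,-12,0],0],[[0,0,0],0],[[0,0,0],0]]}}

```text
time_s: 2.9
tcp_pos: [0.5298, -0.2515, 0.2467]
eef_rot: [180.0, -0.0, -79.4]
contact_force: [-0.4, -0.0, -0.7]
gripper_width: 0.0876
```

```bash
cat > w.py <<'E'
from plant import r, imaging
from h import *
from scipy.spatial.transform import Rotation as R
import sys
np.set_printoptions(precision=4,suppress=True)
n=sys.argv[1]
s=r.get_state(); c=imaging.capture("wrist")
T=np.eye(4);T[:3,:3]=R.from_euler("xyz",s["eef_rot"],degrees=True).as_matrix();T[:3,3]=s["tcp_pos"]
c["extrinsics"]=T@c["T_tool_cam"]
pickle.dump(c,open(n+".pkl","wb")); cv2.imwrite(f"pics/{n}.png",c["img"][:,:,::-1])
print(s["time_s"],s["tcp_pos"],s["eef_rot"],s["contact_force"],s["gripper_width"])
E
python3 w.py w1
```

```text
2.9 [ 0.5298 -0.2515  0.2467] [179.9919  -0.0009 -79.4392] [-0.3761 -0.019  -0.6659] 0.08758153535670153
```

View pics/w1.png

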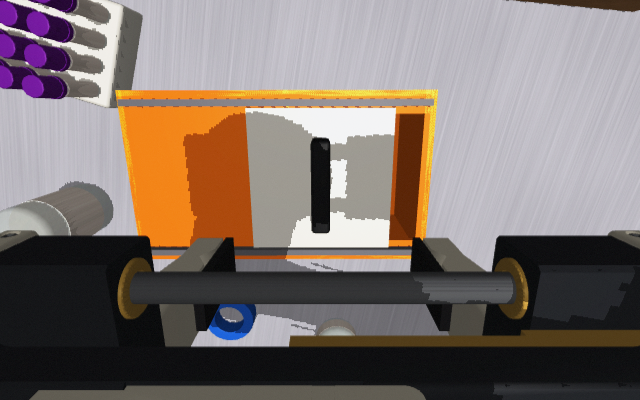

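Run:
```python
from h import *
np.set_printoptions(precision=4,suppress=True)
c=pickle.load(open("w1.pkl","rb"));h=hsv(c)
p,u,v=depthpts(c,np.ones((400,640),bool));
s=(v<236)&(u>290)&(u<345)&(v>125)&(h[v,u,2]<70)&(p[:,2]>.155)
q=p[s];print(len(q),np.median(q,0),cv2.minAreaRect((q[:,:2]*1000).astype(np.float32)))
s=(v<262)&(u>110)&(u<440)&(v>85)&(p[:,2]>.12)&(p[:,2]<.145)&((v<233)|((u>120)&(u<170)))
q=p[s];print(cv2.minAreaRect((q[:,:2]*1000).astype(np.float32)))
for uv in((117,91),(437,91),(141,258),(428,258)): print(uv,onplane(c,uv,.13)[:2])
for uv in((395,108),(390,246)): print("hatch edge",onplane(c,uv,.135)[:2])
```

```text
1745 [ 0.5334 -0.2562  0.166 ] ((533.2339477539062, -253.94207763671875), (15.430970191955566, 78.95011138916016), 10.74765396118164)
((570.5960693359375, -245.86196899414062), (281.1600341796875, 159.66131591796875), 10.57800579071045)
(117, 91) [ 0.7208 -0.2981]
(437, 91) [ 0.4476 -0.3491]
(141, 258) [ 0.6936 -0.1421]
(428, 258) [ 0.4132 -0.1944]
hatch edge [ 0.481  -0.3284]
hatch edge [ 0.4548 -0.202 ]
```

Emit:
{"method": "step_arm", "body": {"commands": [[[3,-3,20],0],[[0,0,25],0],[[0,0,25],0],[[0,0,18],0],[[0,0,11],0],[[0,0,5],0],[[0,0,0],0],[[0,0,0],0]]}}

```text
time_s: 3.95
tcp_pos: [0.5342, -0.2537, 0.1434]
eef_rot: [-179.9, -0.0, -79.4]
contact_force: [-0.9, -1.1, -0.0]
gripper_width: 0.0876
```

Emit:
{"method": "step_arm", "body": {"commands": [[[0,0,0],0],[[0,0,0],0],[[0,0,0],0],[[0,0,0],0],[[0,0,0],0],[[0,0,0],0],[[0,0,0],0],[[0,0,0],0]], "gripper": 1, "grip_force": 15}}

```text
time_s: 4.95
tcp_pos: [0.5337, -0.2535, 0.1427]
eef_rot: [180.0, 0.0, -79.4]
contact_force: [0.0, 0.2, 0.6]
gripper_width: 0.0133
```

Emit:
{"method": "step_arm", "body": {"commands": [[[0,-4,0],0],[[0,-10,0],0],[[0,-14,0],0],[[0,-14,0],0],[[0,-14,0],0],[[0,-14,0],0],[[0,-12,0],0],[[0,-8,0],0],[[0,-4,0],0],[[0,0,0],0],[[0,0,0],0],[[0,0,0],0]]}}

```text
time_s: 6.45
tcp_pos: [0.6259, -0.2363, 0.1429]
eef_rot: [-180.0, -0.0, -79.4]
contact_force: [0.3, 0.7, -0.0]
gripper_width: 0.0002
```

```bash
python3 w.py w2
python3 - <<'E'
from plant import imaging
import cv2,pickle
c=imaging.capture("top");pickle.dump(c,open("top2.pkl","wb"))
cv2.imwrite("pics/top2.png",cv2.resize(c["img"][120:320,350:560,::-1],None,fx=2.9,fy=2.9))
E
```

```text
6.45 [ 0.6259 -0.2363  0.1429] [-179.9873   -0.002   -79.4023] [ 0.3236  0.6724 -0.0104] 0.0002074635169306468
```

View pics/top2.png

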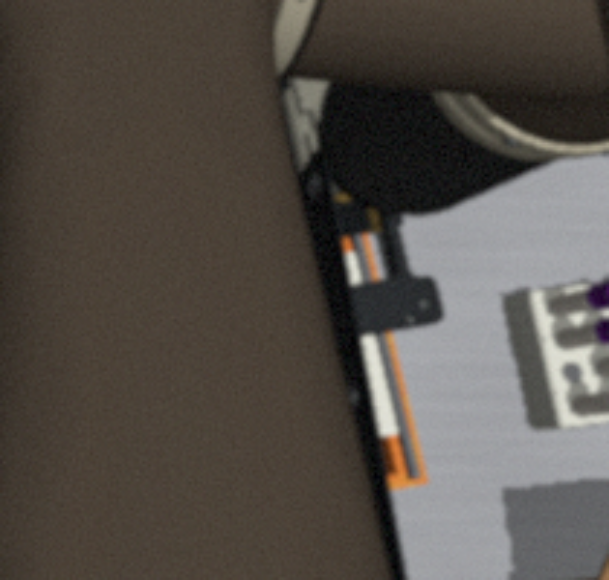

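View pics/w2.png

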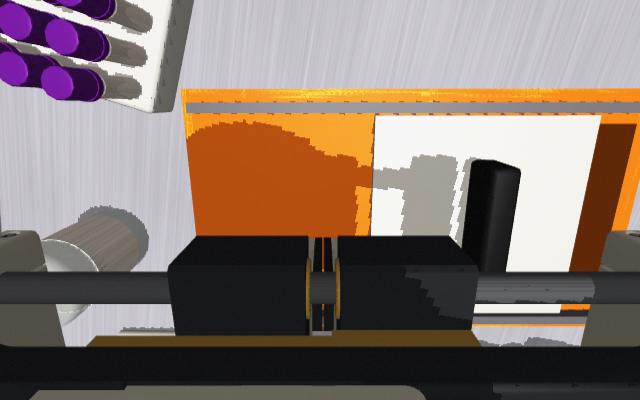

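Run:
```python
from h import *
np.set_printoptions(precision=4,suppress=True)
from plant import imaging
c=pickle.load(open("w2.pkl","rb"));h=hsv(c)
p,u,v=depthpts(c,np.ones((400,640),bool));
s=(v<236)&(u>460)&(u<525)&(v>150)&(h[v,u,2]<70)&(p[:,2]>.13)
q=p[s];print(len(q),np.median(q,0),q[:,2].max(),q[:,2].min(),cv2.minAreaRect((q[:,:2][q[:,2]>.16]*1000).astype(np.float32)))
for uv in((602,118),(570,262)): print("hatch edge",onplane(c,uv,.135)[:2])
c=imaging.capture("scene");pickle.dump(c,open("sc2.pkl","wb"))
cv2.imwrite("pics/sc2.png",cv2.resize(c["img"][60:250,130:380,::-1],None,fx=3,fy=3))
```

```text
3600 [ 0.5417 -0.2742  0.1647] 0.16813231784941543 0.1381614993843007 ((537.2300415039062, -273.4034118652344), (16.424802780151367, 39.56169509887695), 10.039020538330078)
hatch edge [ 0.4789 -0.3279]
hatch edge [ 0.4627 -0.2378]
```

View pics/sc2.png

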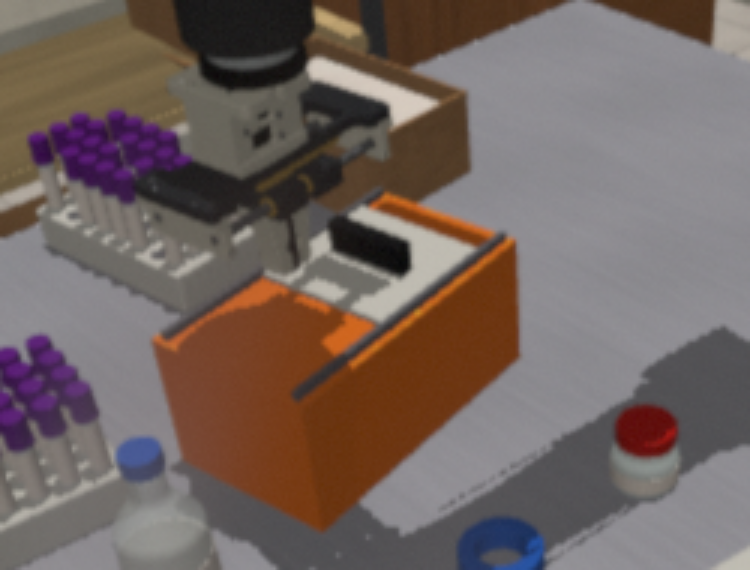

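Run:
```python
from h import *
np.set_printoptions(precision=4,suppress=True)
c=pickle.load(open("sc2.pkl","rb"));f,cx,cy=K(c);T=np.linalg.inv(c["extrinsics"])
for P in((.626,-.2363,.143),(.626,-.2363,.165),(.534,-.2535,.165)):
    q=T[:3,:3]@np.array(P)+T[:3,3];u=f*q[0]/q[2]+cx;v=f*q[1]/q[2]+cy;print(P,u,v,"in pic",(u-130)*3,(v-60)*3)
p,u,v=depthpts(c,np.ones((400,640),bool))
for a in range(120,156,3):
    s=(u==227)&(v==a);print(a,p[s],c["img"][a,227])
```

```text
(0.626, -0.2363, 0.143) 228.13164440700695 162.16629958298233 in pic 294.39493322102084 306.498898748947
(0.626, -0.2363, 0.165) 226.8521570417371 154.57553913358174 in pic 290.55647112521126 283.7266174007452
(0.534, -0.2535, 0.165) 252.25432464855749 136.97965035641917 in pic 366.76297394567246 230.9389510692575
120 [[ 0.6301 -0.2056  0.2717]] [39 34 33]
123 [[ 0.6372 -0.1964  0.2709]] [36 32 31]
126 [[ 0.6395 -0.1945  0.2653]] [39 33 33]
129 [[ 0.6394 -0.1966  0.257 ]] [38 32 31]
132 [[ 0.6209 -0.2279  0.2282]] [77 72 66]
135 [[ 0.6204 -0.2307  0.2189]] [52 46 43]
138 [[ 0.6245 -0.2263  0.2146]] [45 39 36]
141 [[ 0.6256 -0.2265  0.207 ]] [41 35 33]
144 [[ 0.6275 -0.2255  0.2002]] [60 53 48]
147 [[ 0.6283 -0.2265  0.1919]] [77 73 66]
150 [[ 0.6298 -0.2262  0.1844]] [118 113 106]
153 [[ 0.5969 -0.2815  0.1343]] [162 157 149]
```

Run:
```python
from h import *
np.set_printoptions(precision=4,suppress=True)
c=pickle.load(open("sc2.pkl","rb"))
p,u,v=depthpts(c,np.ones((400,640),bool))
s=(abs(p[:,0]-.626)<.03)&(abs(p[:,1]+.232)<.025)&(p[:,2]>.14)&(p[:,2]<.24)
q=p[s];print(len(q))
for z in np.arange(.15,.24,.006):
    k=q[(q[:,2]>=z)&(q[:,2]<z+.006)]
    if len(k):print(round(z,3),len(k),k.min(0)[:2],k.max(0)[:2])
cv2.imwrite("pics/sc2b.png",cv2.resize(c["img"][115:165,200:260,::-1],None,fx=10,fy=10,interpolation=cv2.INTER_NEAREST))
```

```text
312
0.18 13 [ 0.6124 -0.2452] [ 0.6442 -0.2241]
0.186 36 [ 0.6092 -0.2444] [ 0.6448 -0.2225]
0.192 36 [ 0.6112 -0.2444] [ 0.6435 -0.2219]
0.198 35 [ 0.6094 -0.2441] [ 0.6451 -0.222 ]
0.204 34 [ 0.6084 -0.2416] [ 0.6461 -0.2228]
0.21 41 [ 0.6083 -0.2436] [ 0.6468 -0.2231]
0.216 45 [ 0.6052 -0.2433] [ 0.6485 -0.2212]
0.222 44 [ 0.6052 -0.2431] [ 0.6495 -0.2208]
0.228 23 [ 0.606  -0.2388] [ 0.649  -0.2212]
0.234 5 [ 0.644  -0.2285] [ 0.6477 -0.2201]
```

View pics/sc2b.png

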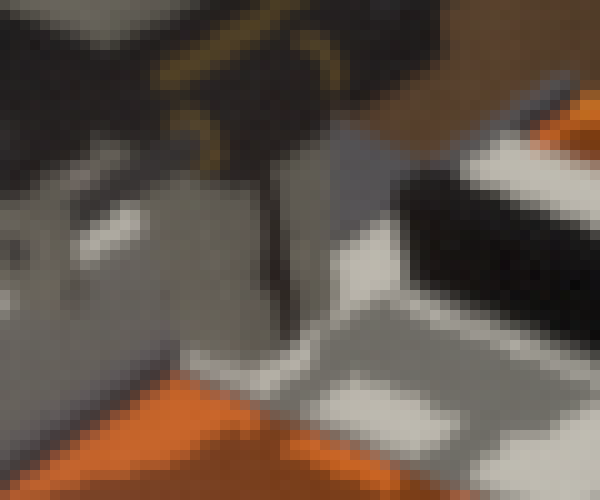

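Emit:
{"method": "step_arm", "body": {"commands": [[[0,10,-5],0],[[0,20,0],0],[[0,22,0],0],[[0,22,0],0],[[0,14,0],0],[[0,6,0],0],[[0,0,0],0],[[0,0,0],0],[[0,0,0],0],[[0,0,0],0]], "gripper": 0.2}}

```text
time_s: 7.85
tcp_pos: [0.534, -0.2534, 0.1474]
eef_rot: [180.0, 0.0, -79.4]
contact_force: [-0.2, -0.1, -0.3]
gripper_width: 0.0703
```

Emit:
{"method": "step_arm", "body": {"commands": [[[0,0,10],0],[[0,0,10],0],[[0,0,8],0],[[0,0,6],0],[[0,0,4],0],[[0,0,0],0],[[0,0,0],0]]}}

```text
time_s: 8.72
tcp_pos: [0.534, -0.2536, 0.1099]
eef_rot: [-180.0, -0.0, -79.4]
contact_force: [-1.0, 0.5, -0.7]
gripper_width: 0.0702
```

Emit:
{"method": "step_arm", "body": {"commands": [[[0,0,3],0],[[0,0,0],0],[[0,0,0],0],[[0,0,0],0],[[0,0,0],0],[[0,0,0],0],[[0,0,0],0],[[0,0,0],0],[[0,0,0],0]], "gripper": 1, "grip_force": 15}}

```text
time_s: 9.85
tcp_pos: [0.5335, -0.2535, 0.1067]
eef_rot: [180.0, 0.0, -79.4]
contact_force: [-2.1, 0.3, 1.1]
gripper_width: 0.016
```

Width 16 mm: the bar is held this time. Slide it open.

Emit:
{"method": "step_arm", "body": {"commands": [[[0,-4,0],0],[[0,-10,0],0],[[0,-14,0],0],[[0,-14,0],0],[[0,-14,0],0],[[0,-14,0],0],[[0,-12,0],0],[[0,-8,0],0],[[0,-4,0],0],[[0,-1,0],0],[[0,0,0],0],[[0,0,0],0]]}}

```text
time_s: 11.35
tcp_pos: [0.6273, -0.2359, 0.1067]
eef_rot: [-180.0, 0.0, -79.4]
contact_force: [0.7, 1.1, 1.1]
gripper_width: 0.016
```

Emit:
{"method": "step_arm", "body": {"commands": [[[0,-1.5,0],0],[[0,-1.5,0],0],[[0,0,0],0],[[0,0,0],0]]}}

```text
time_s: 11.85
tcp_pos: [0.6286, -0.2356, 0.1067]
eef_rot: [179.9, 0.0, -79.4]
contact_force: [-5.3, 0.8, 4.8]
gripper_width: 0.0157
```

Emit:
{"method": "step_arm", "body": {"commands": [[[0,0.5,0],0],[[0,0,0],0],[[0,0,0],0],[[0,0,0],0],[[0,0,-15],0],[[0,0,-30],0],[[0,0,-30],5],[[0,0,-20],7.4],[[0,0,-5],7],[[0,0,0],0],[[0,0,0],0]], "gripper": 0.2}}

```text
time_s: 13.22
tcp_pos: [0.6295, -0.2355, 0.2067]
eef_rot: [180.0, 0.0, -98.6]
contact_force: [-0.1, -0.3, -0.7]
gripper_width: 0.07
```

Emit:
{"method": "step_arm", "body": {"commands": [[[-17,6,0],0],[[-35,13,0],0],[[-50,18,0],0],[[-50,18,0],0],[[-50,18,0],0],[[-50,18,0],0],[[-50,18,0],0],[[-50,18,0],0],[[-40,16,0],0],[[-28,11,0],0],[[-13,5,0],0],[[-4,1,0],0],[[0,0,0],0],[[0,0,0],0]]}}

```text
time_s: 14.98
tcp_pos: [0.5384, 0.2199, 0.2067]
eef_rot: [180.0, -0.0, -98.8]
contact_force: [-0.5, -0.7, 0.2]
gripper_width: 0.0705
```

```bash
python3 w.py w3;  python3 - <<'E'
from plant import imaging
import cv2,pickle
c=imaging.capture("top");pickle.dump(c,open("top3.pkl","wb"))
cv2.imwrite("pics/top3.png",c["img"][:,:,::-1])
E
```

```text
14.975 [0.5384 0.2199 0.2067] [179.998   -0.0053 -98.847 ] [-0.4906 -0.6705  0.1818] 0.07045886837960315
```

View pics/w3.png

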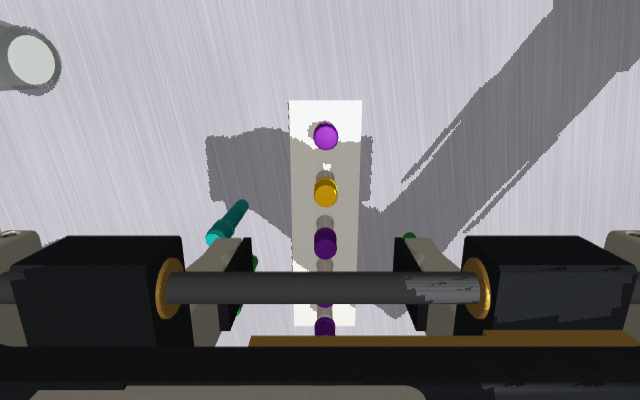

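View pics/top3.png

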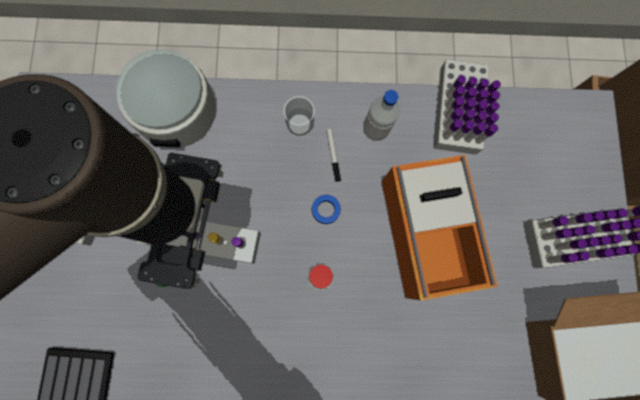

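Run:
```python
from h import *
np.set_printoptions(precision=4,suppress=True)
c=pickle.load(open("w3.pkl","rb"));h=hsv(c)
for k,lo,hi in(("y",(15,130,100),(32,255,255)),("p",(125,80,40),(155,255,255)),("g",(45,100,30),(100,255,255))):
    N,l,s,ce=cv2.connectedComponentsWithStats(cv2.inRange(h,lo,hi))
    for i in range(1,N):
        if s[i,4]>60:
            p,_,_=depthpts(c,l==i);t=p[p[:,2]>np.percentile(p[:,2],95)-.004]
            (x,y),rad=cv2.minEnclosingCircle((t[:,:2]*1000).astype(np.float32))
            print(k,s[i],t[:,2].mean(),t.mean(0)[:2],x,y,rad)
```

```text
y [314 177  24  30 585] 0.1280445549346838 [0.5368 0.2228] 537.0037231445312 223.19577026367188 9.992795944213867
y [155 265  10  53 220] 0.3329002778511102 [0.5724 0.1859] 572.1754150390625 186.76132202148438 6.042634963989258
y [481 265  10  53 237] 0.332855984502331 [0.4964 0.1978] 496.2753601074219 198.88780212402344 6.273649215698242
p [314 123  24  27 536] 0.12801861007713475 [0.5294 0.1758] 529.4191284179688 176.0299072265625 9.690146446228027
p [314 228  23  32 612] 0.12791196773480557 [0.5443 0.2698] 544.3389282226562 270.3768615722656 9.927107810974121
p [315 317  20  19 321] 0.12786630073888494 [0.5578 0.3541] 545.7174072265625 279.21044921875 81.897216796875
g [205 200  44  46 816] 0.11487364564770063 [0.6413 0.2478] 618.636474609375 229.70657348632812 41.92996597290039
```

Emit:
{"method": "step_arm", "body": {"commands": [[[-3,2,10],0],[[0,0,25],0],[[0,0,30],0],[[0,0,30],0],[[0,0,24],0],[[0,0,14],0],[[0,0,8],0],[[0,0,4],0],[[0,0,1],0],[[0,0,0],0],[[0,0,0],0]]}}

```text
time_s: 16.45
tcp_pos: [0.537, 0.2243, 0.0612]
eef_rot: [-180.0, 0.0, -98.8]
contact_force: [-0.3, 0.5, 0.1]
gripper_width: 0.0699
```

Emit:
{"method": "step_arm", "body": {"commands": [[[0,0,0],0],[[0,0,0],0],[[0,0,0],0],[[0,0,0],0],[[0,0,0],0],[[0,0,0],0],[[0,0,0],0],[[0,0,0],0]], "gripper": 1, "grip_force": 20}}

```text
time_s: 17.45
tcp_pos: [0.5367, 0.224, 0.0606]
eef_rot: [180.0, -0.0, -98.8]
contact_force: [-0.4, -0.7, 0.4]
gripper_width: 0.0199
```

Emit:
{"method": "step_arm", "body": {"commands": [[[0,0,-4],0],[[0,0,-8],0],[[0,0,-12],0],[[0,0,-16],0],[[0,0,-20],0],[[0,0,-25],0],[[0,0,-25],0],[[0,0,-25],0],[[0,0,-15],0],[[0,0,-8],0],[[0,0,-2],0],[[0,0,0],0],[[0,0,0],0]]}}

```text
time_s: 19.08
tcp_pos: [0.5364, 0.2239, 0.2198]
eef_rot: [179.9, -0.1, -98.8]
contact_force: [-0.0, -0.6, -0.2]
gripper_width: 0.0191
```

```bash
python3 w.py w4;  python3 - <<'E'
from plant import imaging
import cv2,pickle
c=imaging.capture("scene");pickle.dump(c,open("sc4.pkl","wb"))
cv2.imwrite("pics/sc4.png",c["img"][:,:,::-1])
E
```

```text
19.075 [0.5364 0.2239 0.2198] [179.9424  -0.0564 -98.7962] [-0.0268 -0.6113 -0.1713] 0.019084210940304738
```

View pics/sc4.png

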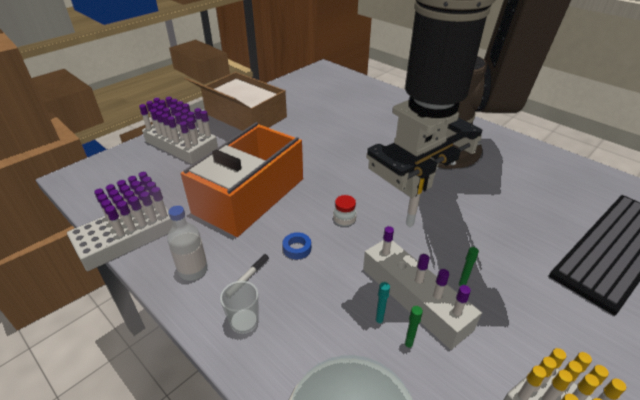

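Emit:
{"method": "step_arm", "body": {"commands": [[[15,-1,0],0],[[30,-2,0],0],[[42,-4,0],0],[[48,-4,0],0],[[48,-4,0],0],[[48,-4,0],0],[[48,-4,0],0],[[48,-4,0],0],[[48,-4,0],0],[[43,-3,0],0],[[33,-3,0],0],[[20,-1,0],0],[[10,-1,0],0],[[2,0,0],0],[[0,0,0],0],[[0,0,0],-6],[[0,0,0],-8],[[0,0,0],-5.4],[[0,0,0],0],[[0,0,0],0]], "grip_force": 25}}

```text
time_s: 21.68
tcp_pos: [0.5016, -0.2588, 0.2207]
eef_rot: [-180.0, -0.0, -79.5]
contact_force: [-0.2, 0.5, -0.4]
gripper_width: 0.0193
```

```bash
python3 w.py w5;  python3 - <<'E'
from plant import imaging
import cv2,pickle
c=imaging.capture("scene");pickle.dump(c,open("sc5.pkl","wb"))
cv2.imwrite("pics/sc5.png",cv2.resize(c["img"][60:250,130:380,::-1],None,fx=3,fy=3))
E
```

```text
21.675 [ 0.5016 -0.2588  0.2207] [-179.9934   -0.0008  -79.4728] [-0.1785  0.5285 -0.3601] 0.01925851058538312
```

View pics/sc5.png

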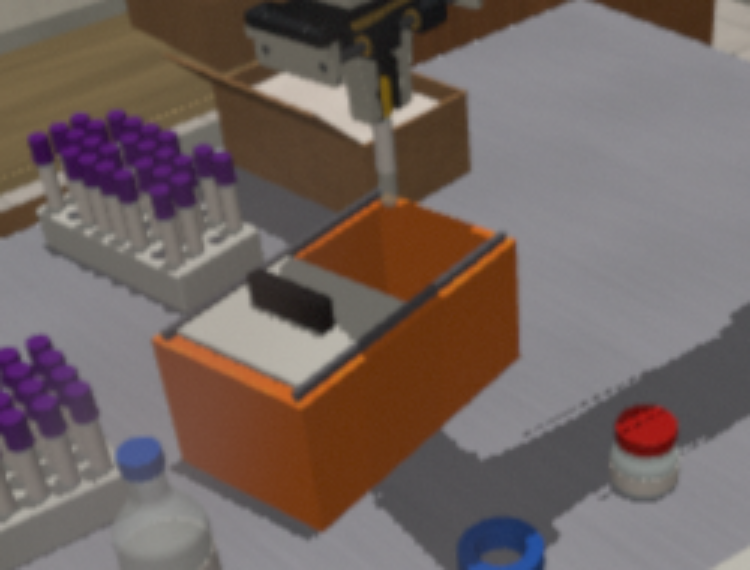

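View pics/w5.png

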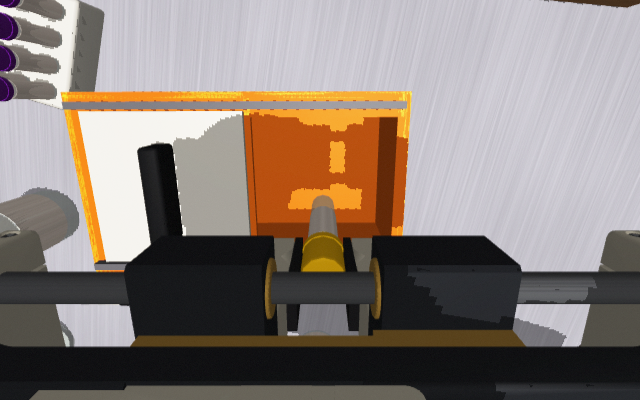

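Emit:
{"method": "step_arm", "body": {"commands": [[[0,0,8],0],[[0,0,18],0],[[0,0,22],0],[[0,0,22],0],[[0,0,18],0],[[0,0,12],0],[[0,0,6],0],[[0,0,2],0],[[0,0,0],0],[[0,0,0],0]]}}

```text
time_s: 23.02
tcp_pos: [0.5018, -0.2593, 0.1132]
eef_rot: [-179.9, -0.0, -79.4]
contact_force: [0.6, 0.3, 0.2]
gripper_width: 0.0193
```

```bash
python3 w.py w6;  python3 - <<'E'
from plant import imaging
import cv2,pickle
c=imaging.capture("scene")
cv2.imwrite("pics/sc6.png",cv2.resize(c["img"][60:250,130:380,::-1],None,fx=3,fy=3))
E
```

```text
23.025 [ 0.5018 -0.2593  0.1132] [-179.9476   -0.0212  -79.3869] [0.5985 0.2595 0.1912] 0.019335721774977326
```

View pics/sc6.png

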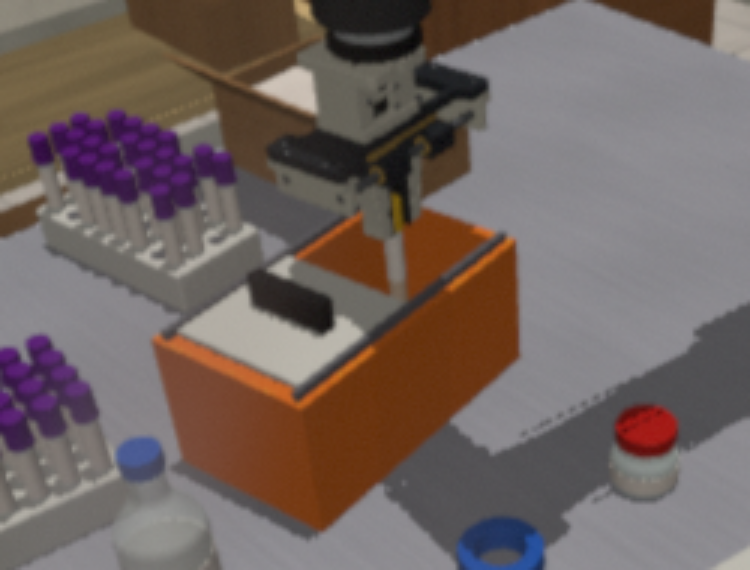

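Emit:
{"method": "step_arm", "body": {"commands": [[[0,0,0],0],[[0,0,0],0],[[0,0,0],0],[[0,0,0],0],[[0,0,0],0],[[0,0,0],0],[[0,0,-20],0],[[0,0,-30],0],[[0,0,-30],0],[[0,0,-20],0],[[0,0,-8],0],[[0,0,0],0],[[0,0,0],0]], "gripper": 0.2}}

```text
time_s: 24.75
tcp_pos: [0.5009, -0.259, 0.2196]
eef_rot: [179.9, 0.0, -79.4]
contact_force: [0.0, 0.5, -1.2]
gripper_width: 0.0699
```

```bash
python3 w.py w7;  python3 - <<'E'
from plant import imaging
import cv2,pickle
c=imaging.capture("scene")
cv2.imwrite("pics/sc7.png",cv2.resize(c["img"][60:250,130:380,::-1],None,fx=3,fy=3))
E
```

```text
24.75 [ 0.5009 -0.259   0.2196] [179.9181   0.0449 -79.3962] [ 0.0407  0.471  -1.1795] 0.06993441214841505
```

View pics/sc7.png

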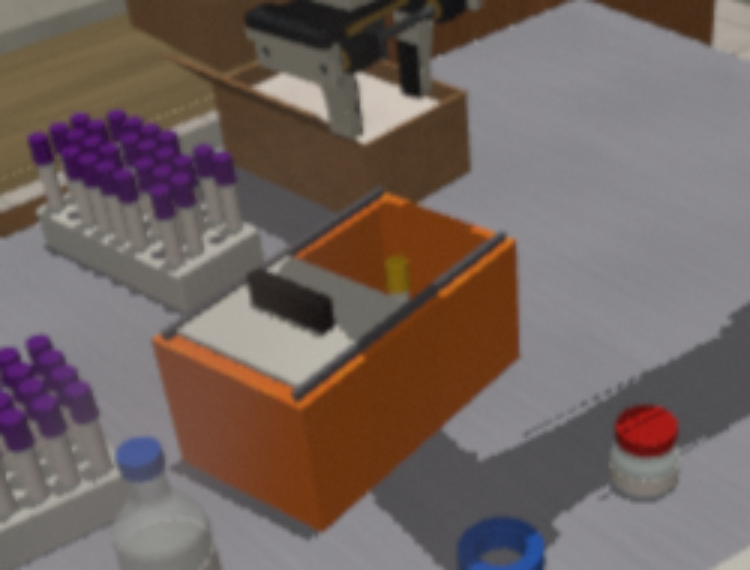

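View pics/w7.png

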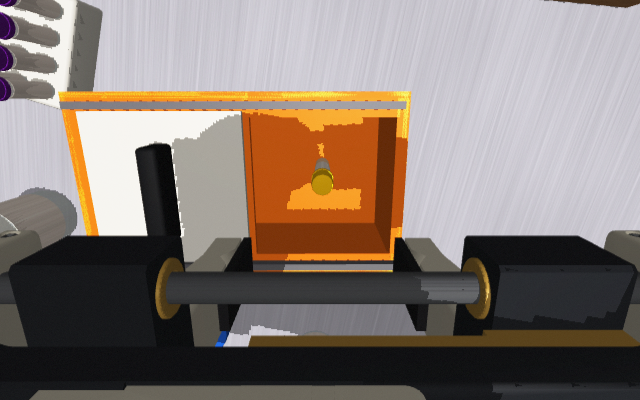

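Emit:
{"method": "step_arm", "body": {"commands": [[[0,-15,0],0],[[0,-30,0],0],[[0,-35,0],0],[[0,-30,0],0],[[0,-15,0],0],[[0,-5,0],0],[[0,0,15],0],[[0,0,25],0],[[0,0,25],0],[[0,0,20],0],[[0,0,15],0],[[0,0,9],0],[[0,0,4],0],[[0,0,0],0],[[0,0,0],0]]}}

```text
time_s: 26.72
tcp_pos: [0.6297, -0.2354, 0.1083]
eef_rot: [-179.9, -0.0, -79.4]
contact_force: [-0.0, -0.1, -0.0]
gripper_width: 0.07
```

Emit:
{"method": "step_arm", "body": {"commands": [[[0,0,0],0],[[0,0,0],0],[[0,0,0],0],[[0,0,0],0],[[0,0,0],0],[[0,0,0],0],[[0,0,0],0],[[0,0,0],0]], "gripper": 1, "grip_force": 15}}

```text
time_s: 27.72
tcp_pos: [0.6285, -0.2354, 0.1076]
eef_rot: [179.9, 0.0, -79.4]
contact_force: [-3.3, -0.4, 1.5]
gripper_width: 0.0161
```

Emit:
{"method": "step_arm", "body": {"commands": [[[0,4,0],0],[[0,8,0],0],[[0,12,0],0],[[0,14,0],0],[[0,14,0],0],[[0,14,0],0],[[0,14,0],0],[[0,14,0],0],[[0,13,0],0],[[0,10,0],0],[[0,6,0],0],[[0,4,0],0],[[0,2,0],0],[[0,0,0],0],[[0,0,0],0]]}}

```text
time_s: 29.6
tcp_pos: [0.5022, -0.2591, 0.1076]
eef_rot: [180.0, 0.0, -79.4]
contact_force: [-0.2, -2.6, -3.3]
gripper_width: 0.0159
```

Press gently to the stop.

Emit:
{"method": "step_arm", "body": {"commands": [[[0,1,0],0],[[0,1,0],0],[[0,0,0],0],[[0,0,0],0]]}}

```text
time_s: 30.1
tcp_pos: [0.5008, -0.2594, 0.1076]
eef_rot: [-180.0, -0.0, -79.4]
contact_force: [3.3, -3.2, -7.4]
gripper_width: 0.016
```

Emit:
{"method": "step_arm", "body": {"commands": [[[0,0,0],0],[[0,0,0],0],[[0,0,0],0],[[0,0,0],0],[[0,0,0],0],[[0,0,-15],0],[[0,0,-30],0],[[0,0,-40],0],[[0,0,-40],0],[[0,0,-20],0],[[0,0,-5],0],[[0,0,0],0],[[0,0,0],0],[[0,0,0],0]], "gripper": 0.2}}

```text
time_s: 31.85
tcp_pos: [0.5001, -0.2593, 0.2567]
eef_rot: [179.9, 0.0, -79.4]
contact_force: [0.8, 0.1, -0.7]
gripper_width: 0.07
```

```bash
python3 w.py w8;  python3 - <<'E'
from plant import imaging
import cv2,pickle
c=imaging.capture("scene")
cv2.imwrite("pics/sc8.png",c["img"][:,:,::-1])
E
```

```text
31.85 [ 0.5001 -0.2593  0.2567] [179.9112   0.0344 -79.3929] [ 0.7954  0.0881 -0.6581] 0.07003797840203425
```

View pics/sc8.png

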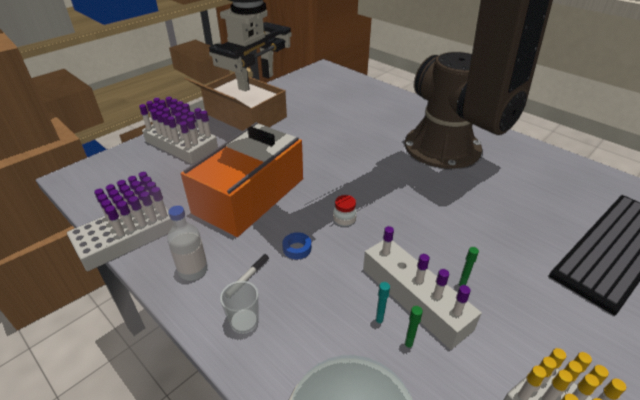

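View pics/w8.png

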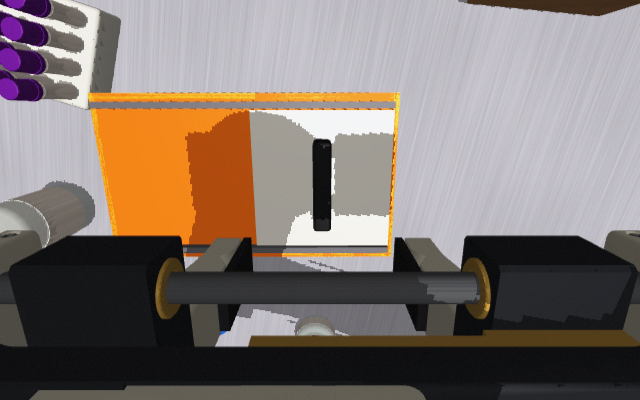

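Hatch covers the whole mouth (its right edge reaches the bin's end wall at column ~395), the four purple tubes stand in the rack, and the jar, tape and marker are in place. One numeric check of the bar, then hand in.

Run:
```python
from h import *
from plant import close_job
c=pickle.load(open("w8.pkl","rb"));h=hsv(c)
p,u,v=depthpts(c,np.ones((400,640),bool));
s=(v<236)&(u>295)&(u<345)&(v>125)&(h[v,u,2]<70)&(p[:,2]>.155)
b=np.array(cv2.minAreaRect((p[s][:,:2]*1000).astype(np.float32))[0]);print(b,"vs shut 500.7,-259.4")
a=np.radians(10.6);o=(b-[500.7,-259.4])@[np.cos(a),np.sin(a)];print("open mm",o)
if o<7: print(close_job())
```

```text
[ 501.89654541 -259.9201355 ] vs shut 500.7,-259.4
open mm 1.0804471531378945
the job is handed in; nothing more can be done
None
```

I slid the hatch open to its stop, dropped the yellow-capped tube into the bin, slid the hatch shut again, and handed the job in at about 32 s of the 67 s allowed. No verdict is reported.

**Last checks**
- **Tube:** before letting go, the scene view showed its foot below the bin's rim inside the mouth. After release it stood upright on the bin floor. I could not see it again once the hatch was shut.
- **Hatch:** opening ended against the stop (about 5 N). Closing travelled 129.9 mm and ended with a light push of about 3 N. The wrist camera then put the grip bar about 1 mm from the shut position.
- **Rest of the scene:** in the last scene view the four purple tubes stand in the rack, and the jar, tape and marker look unmoved. I checked these by eye only.
- **Robot:** the arm is clear of everything and the gripper is open.

**What failed or disagreed:** my first grasp of the hatch bar missed. The fingers closed above it and passed over without moving the hatch. The scene camera showed the real fingertips about 38 mm higher than the reported TCP. I allowed for that in every later grasp, and each one then closed to the expected width: 16 mm on the bar and 20 mm on the cap.

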